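Open the label guide: slacken its left-hand clamp knob

ROBOT

A 6-joint arm with a two-finger parallel gripper is mounted at the origin on the work surface. World frame = base frame: x ahead of the robot, y to its left, z up, the work surface at z = 0. Lengths are in m, angles in rad, forces in N, time in s.
With the tool pointing down it reaches from about 0.375 to 0.9 m from the base axis. Payload 3.1 kg.
Tool frame: the origin (TCP) lies at the very end of the fingers, on their centre line; the grasp point (between the pads) lies 19 mm behind it; z points along the fingers, y is the line along which they close (so a half turn about z gives the same grasp; the last joint's range is limited). The gripper opens to 87 mm and grips with 3 to 60 N. Pads are 19 mm wide; open, the fingers measure 117 mm over their backs; the gripper's body (75 mm by 190 mm) begins 51 mm behind the grasp point.
Start: joints at [1.006, 0.527, 1.433, -0, 1.181, -0.178], TCP at [0.235, 0.579, 0.202] pointing down, gripper open.
Joint ranges: [-3.08, 3.08], [-0.75, 2.2], [0.22, 2.44], [-1.43, 4.57], [0, 2.65], [-2.85, 2.85]. Speed limits (rad/s): [2.79, 2.79, 3.14, 3.14, 3.14, 3.14].

INTERFACE

Orientations are given as a unit quaternion [x, y, z, w].
In Python, from rig import robot gives the robot as it stands. The module is installed in compiled form; this text tells all that it offers.
- The arm moves only by the tool servo_tool, never from a script. Its argument "rows" is one flat list of numbers, 5 for each row, row after row: the closure, from -1 (fully open) to 1 (shut), so that 0 is half open, then the shift along the tool's x, y, z in m, then the turn about the tool's z in degrees. A call has 1 to 5 rows; each row shifts and turns the commanded pose from where the row before left it, along the tool's axes as they then stand; what a row does not reach is not made up. A row lasts 1/12 s, in which the tool goes at most 41.7 mm and 7.16 degrees, less where a joint would pass 70% of its speed; a pose out of reach is approached as far as the arm can. A call with a gripper value outside its range is refused whole. The fingers move at their own pace and stop on an object; "newtons" is the grip in N (left out, the last holds). Time passes only in rows, so rows that do not move let the fingers close. It gives the time, the measured TCP pose, the force, the opening and the grip force at its end, in the units of the state.
- robot.get_obs(): the state, without advancing time (a new reading comes with each control period).
- robot.camera(name): name is "scene" or "top"; returns a dict with "pixels" (420x560x3 uint8, red, green, blue), "intrinsics" (3x3 intrinsics, pixels), "rvec" (rotation vector, rad) and "tvec" (3), from world to camera coordinates, as OpenCV has them. Camera axes: x right, y down, z forward; pixel columns grow to the right and rows downward; lengths in m; the calibration is good to about 2 mm. A picture is of the moment at which its call begins. There is no depth.
- robot.hand_in(): hands the job in; it is judged then, once.
Trained networks look in a picture, given as the dict that the camera call returned (one of the last four; its "shot" number tells which), for a name from the list of things; names that differ only in an ending like _2 or _b are one class to them, and where a whole thing is asked for, a point or a joint stands for the part that bears it (a point fixed in the world has none). Each returns a list of dicts, best first, with "score" (0 to 1); they miss things now and then, are a little off and sometimes report something else, mostly with a low value. They report only what shows in the picture. A call takes as long as a camera call. They do not tell look-alikes from the thing itself.
- robot.spot_in(picture, query): "at" ([x, y, z] in m, in world coordinates, good to about 4 mm: the middle of the surface that is visible of it).
- robot.outline_of(picture, query): "region" (420x560 bool, what is visible of it).
- robot.place_of(picture, query): "at" ([x, y, z] in m, in world coordinates, good to about 4 mm: a listed point, or the origin of a listed thing).
The state is a dict: "time": time; "q": joint angles; "joint_velocities": joint speeds; "joint_torque": joint torques, N m; "position": TCP position; "tool_rot": TCP orientation; "ft_force": force on the tool from outside, world axes, zero at the start; "moment": the same for the moment, N m; "grip_width": finger opening in m; "grip_force": force on a finger pad.
Only numpy, scipy, OpenCV 4.12 (cv2) and the standard library are available. Lean on these libraries where they do the work, as an engineer would, in place of code of your own. Each camera call takes 0.05 s, during which the arm holds its last target. There are 200 camera calls.

TASK

Open up the label dispenser for the wide rolls: slacken the clamp knob, which has a LEFT-HAND thread and so loosens clockwise (seen from above), until its foot has lifted out of the sliding guide. Then slide the guide by its tab along the channel until its end bears firmly on the stop screw, feeling for it gently: do not force the guide while it is still clamped, and do not ram the screw. Let go, leave the guide there and the knob loose, and leave the other things on the bench alone.

Things in the scene. Friction and masses are not known exactly. Their poses are not given: they have to be found in the camera images.
- dispenser: Label dispenser, grey slab 200 (x) by 370 (y) by 30 mm, fixed to the bench. Origin at bench height under the clamp stud's axis; y runs along the guide's channel to the stop block. Slab spans x -100..100, y -200..170. Channel rails: outer faces at x -41.5 and 41.5, tops 45.5 mm above the bench, lips hold the guide down. A label roll, 80 mm across, stands at x 50, y -150, top at 130 mm.
- clamp: The clamp on the stud: a round steel foot 26 mm in diameter with a black bar knob on it. Origin on the stud axis at the foot's underside. It rises 10 mm per clockwise turn (1.6 mm per rad). While it is down, the foot sits 3 to 4 mm deep in a 29 mm square pocket in the guide's top and so locks it, with 1.5 mm of play.
- knob (a joint): Knob angle in rad, growing CLOCKWISE seen from above, which loosens (left-hand thread). Starts at 0.1 to 0.6; the foot leaves the guide's pocket at about 2.4; at 2.6 and above it is properly slack; end stop at 3.8. The other way it jams at -0.3: never turn it below -0.15. Turning takes about 0.3 N m all the way, and it stays where it is left.
- knob_grip (a point): Middle of the knob's grip bar, a black upright bar 44 mm long (along this point's x), 12 mm wide (along its y) and 26 mm high, on the stud axis. About 65 mm above the bench when clamped; rises and turns with the knob. Under the bar lie 16 mm of foot and hub.
- guide: The sliding guide, a loose steel slide 60 mm wide (x), 183 mm long (y -88 to 95), 10 mm thick, about 0.35 kg, lying in the channel on the 30 mm slab. Origin at its underside, at the middle of its pocket, which starts under the knob; y points to the stop. At y -83 it has a fence 44 mm long, 28 mm high. It has 1.5 mm of side play; sliding it takes 1 to 8 N.
- tab (a point): Grip point on the guide's upright pull plate (the tab), aluminium, 90 mm wide across the channel (x), 12 mm thick (y), its top 86 mm and its lower edge 49 mm above the bench (a narrower foot joins it to the guide); 65 mm from the knob axis towards the stop at the start. The point is at its middle, 70 mm above the bench. Axes as the guide's. Grip it across its thickness.
- guide_end (a point): Middle of the guide's end face that meets the stop screw (5 mm over its underside). Axes as the guide's.
- stop: Stop block, dark steel, 50 (x) by 14 (y) by 13 mm, fixed across the channel end. Origin at the foot of its face towards the guide; y points away from the guide. A 9 mm round-nosed steel stop screw sticks out of that face at x 0, towards the guide, by 4 to 36 mm: how far is not measured, find it by touch. It does not give. Press the guide on it with 5 to 12 N for a moment (over 3, never over 20 N).
- jar: A closed amber jar, 72 mm in diameter, 115 mm high, a bystander. Origin under its centre.
- spare_roll: A spare roll of labels, 84 mm in diameter, 60 mm high, lying flat, a bystander. Origin under its centre.
- label_gun: A blue hand labelling gun about 200 mm long and 100 mm high, a bystander. Origin under its body.
Not all that is in view belongs to the job. What is meant by the guide is not black, and is the smaller of those in its own colour.

How it is judged:
By the outcome, as a careful person would: the job done as asked, in the order asked, and still so for the second after the job is handed in, with the robot touching nothing.
It also fails if it takes over 61 s, if anything falls off the work surface, if the arm or the gripper's body presses on something with over 40 N, if the wrist force passes 120 N, or if a joint passes its speed limit or range.

## Working session

There is one attempt and no reset: what is moved stays moved. The work goes in short steps, Python scripts to look and compute and a tool call to move; the robot and the scene stay as the last step left them, time stands still between calls to the robot, and variables do not carry over. Pictures are saved under pics/ and viewed, at most 10 in all, crops included, and the job is handed in when it is done.

Besides the shell and the picture viewer there is one more tool, called after ">>>" as a command line: name --argument value ..., lists and objects as JSON in quotes. servo_tool: Moves the arm, as the interface text tells. Its arguments: {"type":"object","properties":{"rows":{"type":"array","items":{"type":"number"}},"newtons":{"type":"number"}},"required":["rows"]}

```bash
mkdir -p pics; python3 - <<'E'
from rig import robot
import cv2
for c in("scene","top"):
    p=robot.camera(c); cv2.imwrite(f"pics/{c}0.png",p["pixels"][:,:,::-1])
    print(c,p["tvec"],p["rvec"])
    for n in("dispenser","clamp","knob_grip","guide","tab","guide_end","stop","jar","spare_roll","label_gun"):
        print(n,[(round(d["score"],2),[round(float(v),3) for v in d["at"]]) for d in robot.place_of(p,n)[:3]])
o=robot.get_obs();print(o["time"],o["tool_rot"],o["position"])
E
```

```text
scene [ 0.23575547 -0.31330497  1.26807901] [ 1.3790774   2.29965368 -0.81209674]
dispenser [(0.9, [0.557, -0.087, 0.004])]
clamp [(0.8, [0.552, -0.08, 0.036])]
knob_grip [(0.77, [0.555, -0.077, 0.066])]
guide [(0.92, [0.759, 0.223, 0.002]), (0.75, [0.25, -0.3, -0.003]), (0.66, [0.555, -0.081, 0.026])]
tab [(0.82, [0.55, -0.016, 0.069]), (0.78, [0.177, -0.333, 0.054]), (0.62, [0.819, 0.24, 0.039])]
guide_end [(0.85, [0.142, -0.352, 0.009]), (0.64, [0.544, 0.012, 0.034])]
stop [(0.68, [0.534, 0.054, 0.031])]
jar [(0.92, [0.728, 0.012, 0.0])]
spare_roll [(0.91, [0.62, -0.377, -0.007])]
label_gun [(0.8, [0.497, 0.201, 0.002])]
top [-0.02856938  0.50315005  1.45803158] [ 2.1903364  -2.15026899  0.11969312]
dispenser [(0.6, [0.556, -0.083, -0.0])]
clamp [(0.58, [0.56, -0.081, 0.038])]
knob_grip [(0.64, [0.556, -0.081, 0.062])]
guide [(0.89, [0.556, -0.085, 0.03]), (0.81, [0.251, -0.294, -0.001]), (0.6, [0.761, 0.223, -0.004])]
tab [(0.75, [0.174, -0.336, 0.048]), (0.69, [0.545, -0.018, 0.07]), (0.58, [0.821, 0.24, 0.037])]
guide_end [(0.9, [0.847, 0.248, 0.005]), (0.75, [0.542, 0.011, 0.033]), (0.74, [0.14, -0.351, 0.009])]
stop [(0.63, [0.535, 0.061, 0.028]), (0.34, [0.556, -0.085, 0.029])]
jar [(0.85, [0.725, 0.006, 0.0])]
spare_roll [(0.92, [0.617, -0.372, -0.002])]
label_gun [(0.69, [0.498, 0.199, 0.0])]
1.1 [ 1.91726545e-01  9.81448385e-01 -5.44932179e-06 -1.29667184e-05] [0.23515452 0.57904729 0.20152897]
```

View pics/scene0.png

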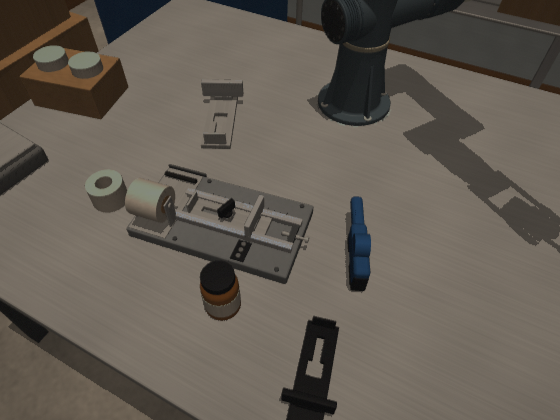

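View pics/top0.png

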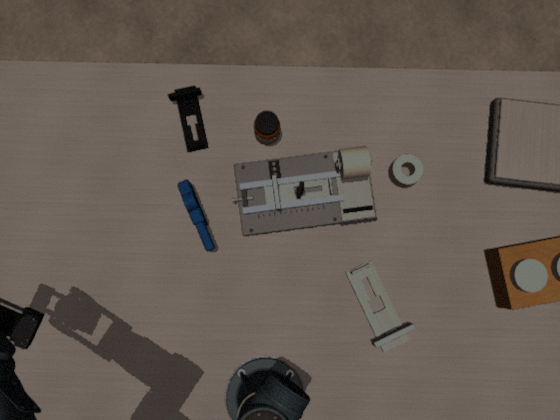

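Scene: the dispenser has its knob at about (228,208), the tab at (257,215) and the screw at (305,238). Top: the knob is at (300,188), the tab at (275,185) and the stop at (238,200). The black and the large pale guides lying loose are decoys. Next I measure the knob bar's direction.

```bash
cat > h.py <<'E'
import numpy as np,cv2
from rig import robot
def proj(p,X): return cv2.projectPoints(np.float64(X).reshape(-1,1,3),p["rvec"],p["tvec"],p["intrinsics"],None)[0].reshape(-1,2)
def unproj(p,uv,z):
    R=cv2.Rodrigues(p["rvec"])[0];C=-R.T@np.ravel(p["tvec"])
    d=(R.T@np.linalg.inv(p["intrinsics"])@np.c_[uv,np.ones(len(uv))].T).T
    return C+d*((z-C[2])/d[:,2])[:,None]
E
python3 - <<'E'
from h import *
ims=[]
for c in("top","scene"):
    p=robot.camera(c)
    for n,z in(("knob_grip",.078),("tab",.086)):
        for d in robot.outline_of(p,n)[:3]:
            m=d["region"];uv=np.argwhere(m)[:,::-1].astype(float)
            w=unproj(p,uv,z)[:,:2];r=cv2.minAreaRect(w.astype(np.float32)*1000)
            e,v=np.linalg.eigh(np.cov(w.T));a=np.degrees(np.arctan2(v[1,1],v[0,1]))%180
            print(c,n,round(d["score"],2),len(uv),np.round(w.mean(0),3),"rect",np.round(r[0]),np.round(r[1]),"axis deg",round(a,1))
    u,v=proj(p,[.555,-.06,.06])[0].astype(int)
    ims.append(cv2.resize(p["pixels"][v-35:v+35,u-45:u+45,::-1],None,fx=6,fy=6,interpolation=cv2.INTER_CUBIC)[:, :])
cv2.imwrite("pics/z.png",np.hstack([i[:,60:460] for i in ims]))
E
```

```text
top knob_grip 0.57 90 [ 0.553 -0.081] rect [554. -81.] [40. 19.] axis deg 166.8
top knob_grip 0.27 898 [ 0.613 -0.362] rect [ 613. -362.] [89. 92.] axis deg 128.0
top knob_grip 0.17 8782 [ 0.552 -0.101] rect [552. -99.] [202. 369.] axis deg 99.4
top tab 0.84 1087 [ 0.549 -0.063] rect [542. -74.] [180.  93.] axis deg 98.6
top tab 0.7 2304 [ 0.245 -0.289] rect [ 256. -288.] [223. 117.] axis deg 26.7
scene knob_grip 0.49 257 [ 0.564 -0.077] rect [562. -74.] [37. 52.] axis deg 6.5
scene tab 0.92 2088 [ 0.3   -0.258] rect [ 302. -258.] [279. 112.] axis deg 29.2
scene tab 0.87 3384 [0.791 0.23 ] rect [782. 221.] [170.  85.] axis deg 12.6
scene tab 0.63 1346 [ 0.574 -0.052] rect [578. -62.] [104. 180.] axis deg 101.3
```

View pics/z.png

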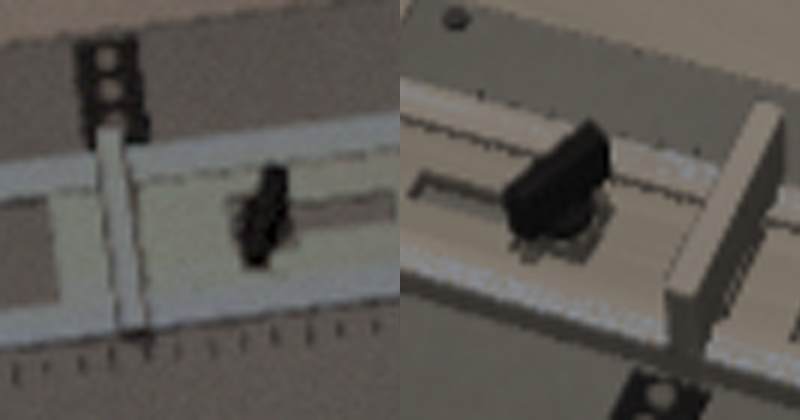

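Both views agree. The bar lies at about −15° in the world and the channel's y at about 98.5°, so the knob is at about 0.4 rad. I move over the knob.

>>> servo_tool --rows '[0, -0.03, -0.027, 0, 0, 0, -0.03, -0.027, 0, 0, 0, -0.03, -0.027, 0, 0, 0, -0.03, -0.027, 0, 0, 0, -0.03, -0.027, 0, 0]' --newtons 30

```text
time: 1.82
position: [0.3238, 0.396, 0.2017]
tool_rot: [0.191, 0.982, 0.0, 0.0]
ft_force: [0.6, -0.4, 0.4]
grip_width: 0.062
grip_force: 0.0
```

>>> servo_tool --rows '[0, -0.03, -0.027, 0, 0, 0, -0.03, -0.027, 0, 0, 0, -0.03, -0.027, 0, 0, 0, -0.03, -0.027, 0, 0, 0, -0.03, -0.027, 0, 0]'

```text
time: 2.23
position: [0.4122, 0.2143, 0.2019]
tool_rot: [0.192, 0.981, 0.0, 0.0]
ft_force: [1.2, 0.1, 0.1]
grip_width: 0.0439
grip_force: 0.0
```

>>> servo_tool --rows '[0, -0.03, -0.027, 0, 0, 0, -0.03, -0.027, 0, 0, 0, -0.03, -0.027, 0, 0, 0, -0.03, -0.027, 0, 0, 0, -0.03, -0.027, 0, 0]'

```text
time: 2.65
position: [0.5003, 0.0325, 0.2018]
tool_rot: [0.192, 0.981, 0.0, 0.0]
ft_force: [0.3, 0.8, -0.1]
grip_width: 0.0432
grip_force: 0.0
```

>>> servo_tool --rows '[0, -0.03, -0.027, 0, 0, 0, -0.03, -0.027, 0, 0, 0, -0.03, -0.027, 0, 0, 0, 0, 0, 0, -7, 0, 0, 0, 0, 0]'

```text
time: 3.07
position: [0.5537, -0.077, 0.2014]
tool_rot: [0.132, 0.991, -0.0, 0.0]
ft_force: [-0.5, 0.6, 0.2]
grip_width: 0.0436
grip_force: 0.0
```

>>> servo_tool --rows '[0, -0.003, -0.003, 0.036, 0, 0, 0, 0, 0.036, 0, 0, 0, 0, 0.036, 0, 0, 0, 0, 0.026, 0, 0, 0, 0, 0.01, 0]'

```text
time: 3.48
position: [0.5511, -0.0758, 0.0541]
tool_rot: [0.132, 0.991, 0.001, -0.004]
ft_force: [-0.8, 0.1, 0.2]
grip_width: 0.0436
grip_force: 0.0
```

>>> servo_tool --rows '[0.4, 0, 0, 0, 0, 0.5, 0, 0, 0, 0, 0.6, 0, 0, 0, 0, 0.7, 0, 0, 0, 0, 0.75, 0, 0, 0, 0]' --newtons 10

```text
time: 3.9
position: [0.5559, -0.0784, 0.0593]
tool_rot: [0.131, 0.991, -0.0, 0.002]
ft_force: [-0.1, -0.0, 0.5]
grip_width: 0.0182
grip_force: 0.0
```

>>> servo_tool --rows '[1, 0, 0, 0, 0, 1, 0, 0, 0, 0, 1, 0, 0, 0, 0]' --newtons 10

```text
time: 4.15
position: [0.555, -0.0785, 0.0582]
tool_rot: [0.131, 0.991, -0.0, 0.001]
ft_force: [-0.7, -1.1, 2.7]
grip_width: 0.0024
grip_force: 1.6
```

```bash
python3 - <<'E'
from h import *
o=robot.get_obs();print(o["position"],o["ft_force"],o["moment"],o["q"][5])
ims=[]
for c in("top","scene"):
    p=robot.camera(c);u,v=proj(p,[.555,-.06,.06])[0].astype(int)
    ims.append(cv2.resize(p["pixels"][v-35:v+35,u-45:u+45,::-1],None,fx=6,fy=6,interpolation=cv2.INTER_CUBIC)[:,60:460])
cv2.imwrite("pics/z2.png",np.hstack(ims))
E
```

```text
[ 0.55502548 -0.07848982  0.05819842] [-0.72805785 -1.085466    2.69209401] [-0.33161051  0.06139572 -0.00838409] -1.6464615350349474
```

View pics/z2.png

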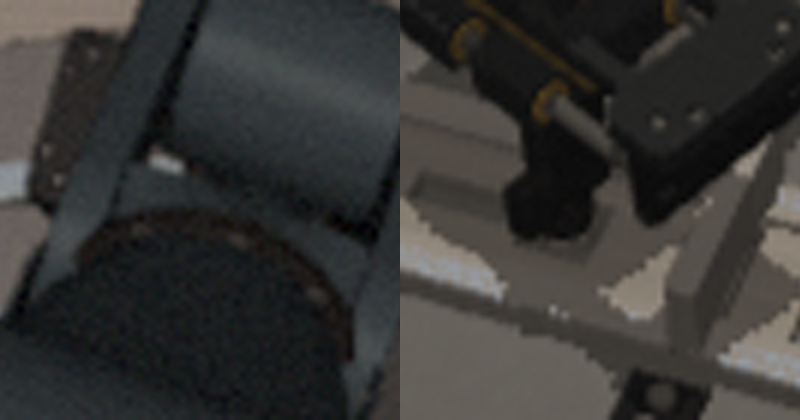

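The fingers closed to 2.4 mm, less than the 12 mm bar, so something is off. I check by projecting the TCP and the knob into the pictures.

```bash
python3 - <<'E'
from h import *
o=robot.get_obs();print(o["position"],o["grip_width"],o["grip_force"],o["ft_force"],o["moment"],np.degrees(cv2.Rodrigues(np.zeros(3))[1].sum()))
p=robot.camera("scene");im=p["pixels"][:,:,::-1].copy()
u,v=proj(p,[.555,-.06,.06])[0].astype(int)
k=8;s=cv2.resize(im[v-35:v+30,u-50:u+45],None,fx=k,fy=k,interpolation=cv2.INTER_CUBIC)
T=o["position"]
def mark(X,c):
    for q in proj(p,X): 
        q=((q-[u-50,v-35])+.5)*k;cv2.circle(s,tuple(q.astype(int)),4,c,1);print(q.round())
mark([T],(0,0,255))
b=np.array([np.cos(np.radians(-15)),np.sin(np.radians(-15)),0])*.022
c=np.array([.555,-.081,.078])
mark([c+b,c-b],(0,255,0)); mark([c+b-[0,0,.026],c-b-[0,0,.026]],(255,255,0))
for n in("knob_grip","clamp"): print(n,[(d["score"],d["at"].round(3) if hasattr(d["at"],"round") else d["at"]) for d in robot.place_of(p,n)[:2]])
s=cv2.convertScaleAbs(s,alpha=1.8,beta=10)
cv2.imwrite("pics/z3.png",s)
E
```

```text
[ 0.55502347 -0.07867802  0.0581579 ] 0.0009317581562263755 2.02235680364538 [ 0.10772856 -1.43483243  4.00670562] [-0.26875896  0.20904804 -0.01143145] 0.0
[350. 271.]
[275. 268.]
[396. 175.]
[285. 328.]
[403. 236.]
knob_grip [(0.58, [0.5564, -0.0794, 0.0669])]
clamp [(0.47, [0.5534, -0.0818, 0.0354])]
```

View pics/z3.png

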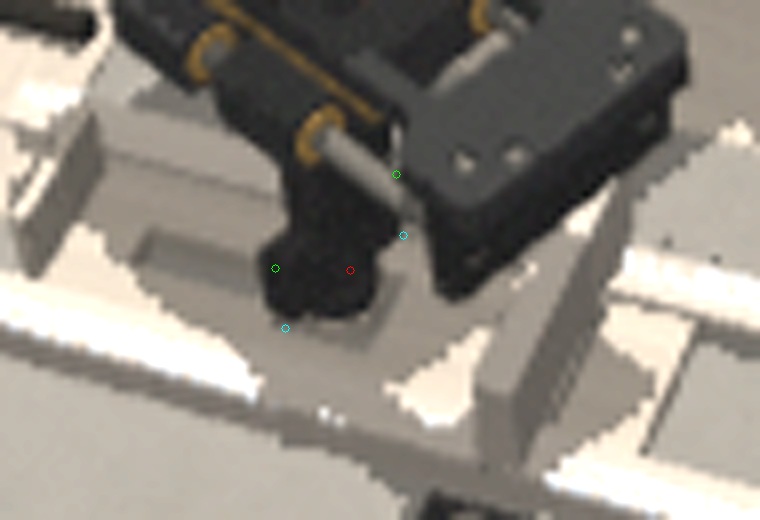

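>>> servo_tool --rows '[1, 0, 0, 0, 0, 1, 0, 0, 0, 0]'

```text
time: 4.57
position: [0.5551, -0.0786, 0.0581]
tool_rot: [0.131, 0.991, -0.0, 0.0]
ft_force: [-0.4, -1.9, 5.9]
grip_width: 0.0004
grip_force: 2.8
```

```bash
python3 - <<'E'
from h import *
p=robot.camera("scene");im=p["pixels"][:,:,::-1]
u,v=proj(p,[.555,-.08,.07])[0].astype(int)
s=cv2.resize(im[v-28:v+18,u-25:u+30].astype(np.float32),None,fx=12,fy=12,interpolation=cv2.INTER_CUBIC)
cv2.imwrite("pics/z4.png",np.clip(255*(np.clip(s,0,120)/120)**.5,0,255))
o=robot.get_obs();print(o["grip_width"],o["grip_force"],o["ft_force"])
E
```

```text
0.0005976293576615218 2.8270258381962776 [-0.7737737  -2.24241014  6.02879113][ WARN:0@0.436] global loadsave.cpp:1063 imwrite_ Unsupported depth image for selected encoder is fallbacked to CV_8U.
```

View pics/z4.png

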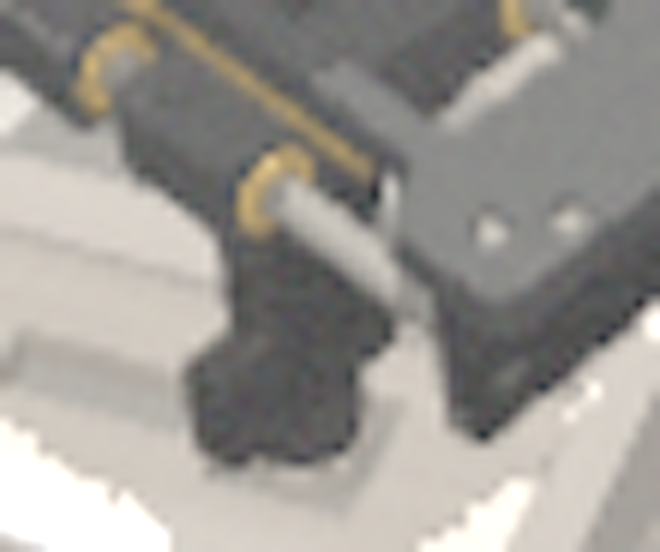

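>>> servo_tool --rows '[1, 0, 0, -0.002, 0, 1, 0, 0, 0, 7, 1, 0, 0, 0, 0]'

```text
time: 4.87
position: [0.5544, -0.0777, 0.0593]
tool_rot: [0.193, 0.981, 0.0, -0.0]
ft_force: [0.4, -0.4, 0.2]
grip_width: 0.0005
grip_force: 0.0
```

```bash
python3 - <<'E'
from rig import robot
o=robot.get_obs()
for k in("time","position","ft_force","moment","grip_width","grip_force","q"):print(k,o[k])
E
```

```text
time 4.8667
position [ 0.55444528 -0.07770139  0.05929326]
ft_force [ 0.38812575 -0.37173799  0.15979235]
moment [-0.00848519  0.00170462 -0.0092124 ]
grip_width 0.000507943580274727
grip_force 0.0
q [-3.39166703e-01  6.45339110e-01  1.71361867e+00  8.23811193e-04
  7.83421216e-01 -1.52213344e+00]
```

The fingers are empty. I lift and check the fingertip's place and the knob in the picture.

>>> servo_tool --rows '[0, 0, 0, -0.03, 0, 0, 0, 0, -0.03, 0, 0, 0, 0, -0.01, 0, 0, 0, 0, 0, 0]'

```text
time: 5.2
position: [0.5567, -0.0785, 0.132]
tool_rot: [0.191, 0.982, -0.0, 0.003]
ft_force: [0.2, -1.3, -0.6]
grip_width: 0.0195
grip_force: 0.0
```

```bash
python3 - <<'E'
from h import *
o=robot.get_obs();T=np.array(o["position"]);print(T,o["grip_width"],o["ft_force"])
p=robot.camera("scene");im=p["pixels"][:,:,::-1]
u,v=proj(p,[.555,-.07,.07])[0].astype(int);k=10
s=cv2.resize(im[v-40:v+20,u-35:u+45].astype(np.float32),None,fx=k,fy=k,interpolation=cv2.INTER_CUBIC)
s=np.clip(255*(np.clip(s,0,160)/160)**.5,0,255).astype(np.uint8)
def mark(X,c):
    for q in proj(p,X): cv2.circle(s,tuple(((q-[u-35,v-40]+.5)*k).astype(int)),4,c,1)
from scipy.spatial.transform import Rotation as R
ty=R.from_quat(o["tool_rot"]).apply([0,1,0]);h=o["grip_width"]/2
mark([T],(0,0,255));mark([T+ty*h,T-ty*h],(255,0,255))
b=np.array([np.cos(np.radians(-15)),np.sin(np.radians(-15)),0])*.022;c=np.array([.555,-.081,.078])
mark([c+b,c-b],(0,255,0)); mark([c+b-[0,0,.026],c-b-[0,0,.026]],(255,255,0))
cv2.imwrite("pics/z5.png",s)
for n in("knob_grip","clamp","tab"): print(n,[(round(d["score"],2),np.round(d["at"],3)) for d in robot.place_of(p,n)[:2]])
E
```

```text
[ 0.5566916  -0.07852294  0.13199461] 0.01946335125660164 [ 0.1595323  -1.2709942  -0.64970246]
knob_grip [(0.72, array([ 0.557, -0.078,  0.065]))]
clamp [(0.54, array([ 0.555, -0.084,  0.037]))]
tab [(0.97, array([0.817, 0.239, 0.039])), (0.71, array([ 0.546, -0.018,  0.068]))]
```

View pics/z5.png

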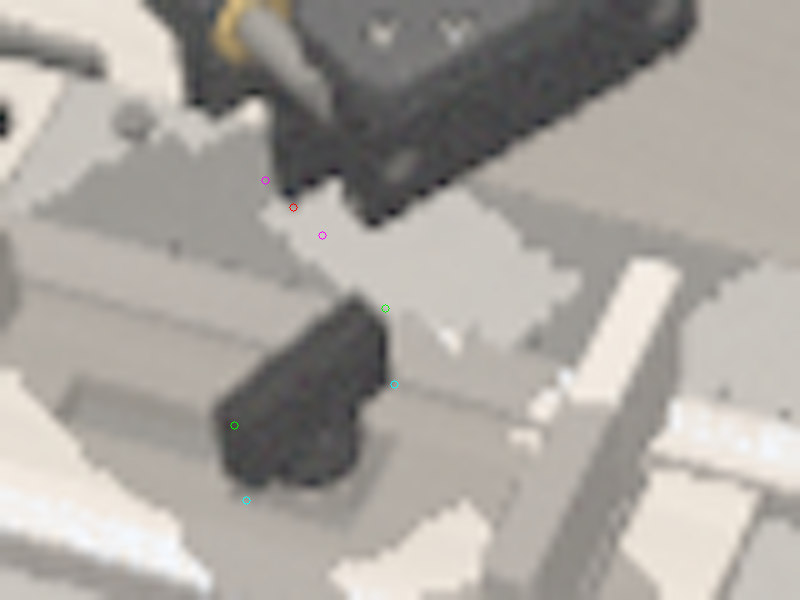

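The fingertips seem to sit about 20 mm above the reported TCP: they touched the bar top (true height about 78 mm) at a reading of 58 mm. The picture fits this, so I go lower with open fingers, watching the force.

>>> servo_tool --rows '[0, 0, 0, 0, -7, 0, 0.001, -0.004, 0.03, 0, 0, 0, 0, 0.03, 0, 0, 0, 0, 0.012, 0, 0, 0, 0, 0, 0]'

```text
time: 5.82
position: [0.5488, -0.0805, 0.053]
tool_rot: [0.131, 0.991, 0.001, -0.005]
ft_force: [-0.3, 0.5, -0.2]
grip_width: 0.0435
grip_force: 0.0
```

>>> servo_tool --rows '[0, 0, 0, 0.005, 0, 0, 0, 0, 0.005, 0, 0, 0, 0, 0.004, 0, 0, 0, 0, 0, 0]'

```text
time: 6.15
position: [0.5527, -0.0817, 0.0434]
tool_rot: [0.131, 0.991, 0.0, -0.0]
ft_force: [-0.7, 0.0, 0.9]
grip_width: 0.0433
grip_force: 0.0
```

>>> servo_tool --rows '[0.6, 0, 0, 0, 0, 0.7, 0, 0, 0, 0, 1, 0, 0, 0, 0, 1, 0, 0, 0, 0, 1, 0, 0, 0, 0]'

```text
time: 6.57
position: [0.5529, -0.0818, 0.0439]
tool_rot: [0.131, 0.991, -0.0, 0.0]
ft_force: [-0.6, 0.3, -0.6]
grip_width: 0.0185
grip_force: 0.0
```

>>> servo_tool --rows '[1, 0, 0, 0, 0, 1, 0, 0, 0, 0, 1, 0, 0, 0, 0, 1, 0, 0, 0, 0]' --newtons 10

```text
time: 6.9
position: [0.5527, -0.0821, 0.0438]
tool_rot: [0.131, 0.991, -0.0, 0.0]
ft_force: [-1.1, -2.1, 3.0]
grip_width: 0.0121
grip_force: 10.0
```

Gripped at 12.1 mm, so the 20 mm offset is confirmed. I go 7 mm deeper and regrip harder.

>>> servo_tool --rows '[0.6, 0, 0, 0, 0, 0.6, 0, 0, 0, 0, 0.6, 0, 0, 0.004, 0, 0.6, 0, 0, 0.003, 0, 1, 0, 0, 0, 0]' --newtons 45

```text
time: 7.32
position: [0.552, -0.0813, 0.0356]
tool_rot: [0.132, 0.991, 0.0, -0.001]
ft_force: [-0.3, -0.0, 0.0]
grip_width: 0.0151
grip_force: 0.0
```

>>> servo_tool --rows '[1, 0, 0, 0, 0, 1, 0, 0, 0, 0, 1, 0, 0, 0, 0, 1, 0, 0, 0, 3, 1, 0, 0, 0, 3]'

```text
time: 7.73
position: [0.5521, -0.0815, 0.0361]
tool_rot: [0.184, 0.983, 0.0, -0.001]
ft_force: [0.3, -0.7, -4.7]
grip_width: 0.0118
grip_force: 45.0
```

```bash
cat > st.py <<'E'
from rig import robot
import numpy as np
o=robot.get_obs()
for k in("time","position","ft_force","moment","grip_width","grip_force","q"):print(k,np.round(o[k],4))
E
python3 st.py
```

```text
time 7.7333
position [ 0.5521 -0.0815  0.0361]
ft_force [ 0.2735 -0.6612 -4.7087]
moment [-0.055   0.0003  0.256 ]
grip_width 0.0118
grip_force 44.9964
q [-3.4690e-01  6.8280e-01  1.7283e+00 -1.0000e-04  7.3200e-01 -1.5473e+00]
```

>>> servo_tool --rows '[1, 0, 0, -0.0002, 7, 1, 0, 0, -0.0002, 7, 1, 0, 0, -0.0002, 7, 1, 0, 0, -0.0002, 7, 1, 0, 0, -0.0002, 7]'

```text
time: 8.15
position: [0.5535, -0.08, 0.0371]
tool_rot: [0.473, 0.881, 0.002, 0.0]
ft_force: [3.1, 5.7, -5.8]
grip_width: 0.0118
grip_force: 45.0
```

```bash
python3 st.py
```

```text
time 8.15
position [ 0.5535 -0.08    0.0371]
ft_force [ 3.092   5.7214 -5.8095]
moment [ 0.9084 -0.6809  0.3359]
grip_width 0.0118
grip_force 44.9919
q [-0.345   0.6812  1.7271  0.0044  0.7326 -0.933 ]
```

>>> servo_tool --rows '[1, 0, 0.001, -0.0003, 7, 1, 0, 0, -0.0003, 7, 1, 0, 0, -0.0003, 7, 1, 0, 0, -0.0003, 7, 1, 0, 0, -0.0003, 7]'

```text
time: 8.57
position: [0.5556, -0.0794, 0.0382]
tool_rot: [0.716, 0.698, 0.002, 0.001]
ft_force: [7.6, 5.2, -12.3]
grip_width: 0.0116
grip_force: 45.0
```

```bash
python3 st.py
```

```text
time 8.5667
position [ 0.5556 -0.0794  0.0382]
ft_force [  7.59     5.1624 -12.2806]
moment [ 0.9337 -1.1972  0.2745]
grip_width 0.0116
grip_force 44.9903
q [-0.3432  0.6804  1.7236  0.0053  0.7345 -0.3206]
```

>>> servo_tool --rows '[1, 0.001, 0.001, 0.0005, 7, 1, 0, 0.001, 0, 7, 1, 0, 0, -0.0002, 7, 1, 0, 0, -0.0002, 7, 1, 0, 0, -0.0002, 7]'

```text
time: 8.98
position: [0.5578, -0.08, 0.039]
tool_rot: [0.893, 0.451, 0.002, 0.001]
ft_force: [4.0, 1.0, -6.4]
grip_width: 0.0117
grip_force: 45.0
```

```bash
python3 st.py
```

```text
time 8.9833
position [ 0.5578 -0.08    0.039 ]
ft_force [ 4.0424  1.0365 -6.4076]
moment [-0.0204 -0.6434  0.3412]
grip_width 0.0117
grip_force 44.9913
q [-0.3416  0.6806  1.7181  0.0021  0.7385  0.2929]
```

>>> servo_tool --rows '[1, 0, 0, 0, 7, 1, 0, 0, -0.0002, 7, 1, 0, 0, -0.0002, 7, 1, 0, 0, -0.0002, 7, 1, 0, 0, -0.0002, 7]'

```text
time: 9.4
position: [0.5591, -0.0817, 0.0401]
tool_rot: [0.987, 0.162, 0.003, 0.002]
ft_force: [5.5, -3.7, -7.8]
grip_width: 0.0118
grip_force: 45.0
```

>>> servo_tool --rows '[1, 0, 0, -0.0002, 7, 1, 0, 0, -0.0002, 7, 1, 0, 0, 0, 0]'

```text
time: 9.65
position: [0.5594, -0.0826, 0.0405]
tool_rot: [0.999, 0.041, 0.004, 0.002]
ft_force: [4.5, -5.0, -8.1]
grip_width: 0.0116
grip_force: 45.0
```

```bash
python3 st.py
```

```text
time 9.65
position [ 0.5594 -0.0826  0.0405]
ft_force [ 4.5205 -5.0257 -8.0824]
moment [-1.0992 -0.6028  0.129 ]
grip_width 0.0116
grip_force 45.0015
q [-0.3435  0.6789  1.7156 -0.0018  0.7385  1.1467]
```

>>> servo_tool --rows '[0, 0, 0, 0, 0, 0, 0, 0, 0, 0, 0, 0, 0, 0, 0, 0, 0, 0, 0, 0, 0, 0, 0, 0, 0]' --newtons 10

```text
time: 10.07
position: [0.5552, -0.0799, 0.0405]
tool_rot: [0.999, 0.043, -0.0, -0.0]
ft_force: [-0.3, 0.7, 0.7]
grip_width: 0.037
grip_force: 0.0
```

>>> servo_tool --rows '[0, 0, 0, -0.03, 0, 0, 0, 0, -0.04, 0, 0, 0, 0, -0.03, 0, 0, 0, 0, 0, -4, 0, 0, 0, 0, 0]'

```text
time: 10.48
position: [0.5568, -0.0805, 0.1428]
tool_rot: [0.997, 0.078, 0.002, 0.001]
ft_force: [-1.0, 0.4, -0.1]
grip_width: 0.043
grip_force: 0.0
```

```bash
python3 st.py; python3 - <<'E'
from h import *
from scipy.spatial.transform import Rotation as R
o=robot.get_obs();T=np.array(o["position"]);M=R.from_quat(o["tool_rot"]).as_matrix()
p=robot.camera("scene")
for n in("knob_grip","tab","stop","clamp"):
    for d in robot.place_of(p,n)[:3]: print(n,round(d["score"],2),np.round(d["at"],3))
for t in([.546,-.0177,.04],): print("tool delta",M.T@(np.array(t)-T))
print(M.round(3))
im=p["pixels"][:,:,::-1];u,v=proj(p,[.555,-.04,.06])[0].astype(int);k=8
s=cv2.resize(im[v-40:v+32,u-45:u+52].astype(np.float32),None,fx=k,fy=k,interpolation=cv2.INTER_CUBIC)
cv2.imwrite("pics/z6.png",np.clip(255*(np.clip(s,0,160)/160)**.5,0,255).astype(np.uint8))
E
```

```text
time 10.4833
position [ 0.5568 -0.0805  0.1428]
ft_force [-1.0377  0.3749 -0.1165]
moment [-0.0377  0.2182  0.0249]
grip_width 0.043
grip_force 0.0
q [-3.4230e-01  5.1860e-01  1.6534e+00  3.0000e-04  9.6470e-01  1.0717e+00]
knob_grip 0.48 [ 0.556 -0.076  0.071]
tab 0.85 [ 0.545 -0.02   0.073]
tab 0.79 [0.817 0.24  0.042]
tab 0.61 [ 0.18  -0.329  0.056]
stop 0.64 [0.536 0.059 0.032]
clamp 0.57 [ 0.552 -0.083  0.039]
tool delta [-0.00133928 -0.06391038  0.10263134]
[[ 0.988  0.156  0.005]
 [ 0.156 -0.988 -0.001]
 [ 0.004  0.002 -1.   ]]
```

View pics/z6.png

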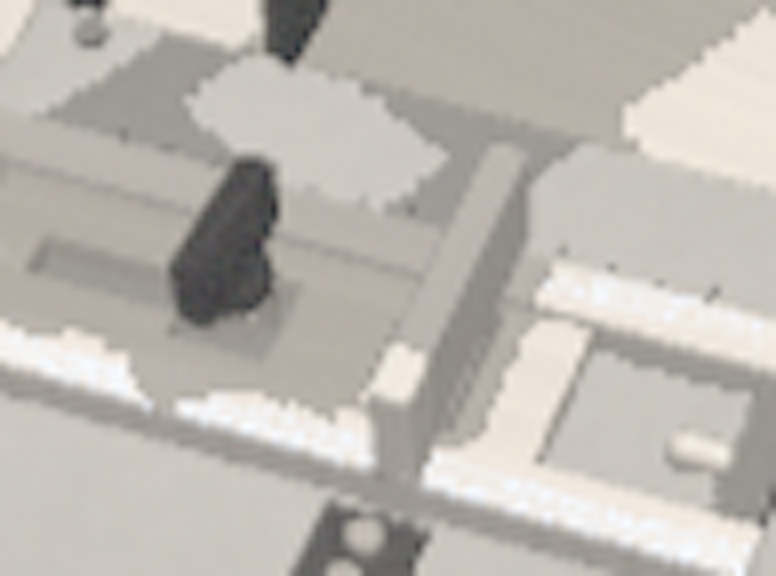

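The knob has turned and lifted. The screw tip shows at about (670,450) and the guide end at about (560,400), so I expect roughly 30 mm of travel. I grip the tab next.

>>> servo_tool --rows '[0, -0.001, -0.032, 0, 0, 0, 0, -0.032, 0, 0, 0, 0, 0, 0.03, 0, 0, 0, 0, 0.02, 0, 0, 0, 0, 0, 0]'

```text
time: 11.15
position: [0.5407, -0.0157, 0.0862]
tool_rot: [0.997, 0.078, -0.005, -0.002]
ft_force: [-0.8, 0.5, -0.9]
grip_width: 0.0432
grip_force: 0.0
```

>>> servo_tool --rows '[0, 0, 0, 0.02, 0, 0, 0, 0, 0.015, 0, 0, 0, 0, 0.01, 0, 0, 0, 0, 0.006, 0, 0, 0, 0, 0, 0]'

```text
time: 11.57
position: [0.544, -0.0173, 0.0384]
tool_rot: [0.997, 0.077, -0.001, -0.0]
ft_force: [0.2, -0.8, -0.3]
grip_width: 0.0438
grip_force: 0.0
```

>>> servo_tool --rows '[0.6, 0, 0, 0, 0, 0.6, 0, 0, 0, 0, 0.7, 0, 0, 0, 0, 0.7, 0, 0, 0, 0, 0.7, 0, 0, 0, 0]'

```text
time: 11.98
position: [0.545, -0.0173, 0.0399]
tool_rot: [0.997, 0.078, 0.001, 0.0]
ft_force: [0.5, 0.6, -1.1]
grip_width: 0.0187
grip_force: 0.0
```

>>> servo_tool --rows '[1, 0, 0, 0, 0, 1, 0, 0, 0, 0, 1, 0, 0, 0, 0, 1, 0, 0, 0, 0]' --newtons 10

```text
time: 12.32
position: [0.5451, -0.0176, 0.0398]
tool_rot: [0.997, 0.078, 0.001, 0.0]
ft_force: [-0.0, -2.4, 3.6]
grip_width: 0.0122
grip_force: 10.0
```

```bash
python3 st.py
```

```text
time 12.3167
position [ 0.5451 -0.0176  0.0398]
ft_force [-0.049  -2.372   3.6159]
moment [-0.4546  0.2056 -0.0843]
grip_width 0.0122
grip_force 9.9979
q [-2.3710e-01  6.6520e-01  1.7613e+00 -5.0000e-04  7.1390e-01  1.1789e+00]
```

>>> servo_tool --rows '[1, 0, 0, 0, 0, 1, 0, 0, 0, 0, 1, 0, -0.001, 0, 0, 1, 0, -0.001, 0, 0, 1, 0, -0.001, 0, 0]' --newtons 25

```text
time: 12.73
position: [0.5452, -0.0152, 0.0398]
tool_rot: [0.997, 0.078, 0.001, 0.001]
ft_force: [-0.8, -5.6, 4.7]
grip_width: 0.0121
grip_force: 25.0
```

>>> servo_tool --rows '[1, 0, -0.001, 0, 0, 1, 0, -0.001, 0, 0, 1, 0, -0.001, 0, 0, 1, 0, -0.001, 0, 0, 1, 0, 0, 0, 0]'

```text
time: 13.15
position: [0.5448, -0.011, 0.0398]
tool_rot: [0.997, 0.078, 0.001, 0.001]
ft_force: [0.4, -4.5, 5.6]
grip_width: 0.0118
grip_force: 25.0
```

```bash
python3 st.py
```

```text
time 13.15
position [ 0.5448 -0.011   0.0398]
ft_force [ 0.418  -4.514   5.5733]
moment [-0.8044  0.0362  0.019 ]
grip_width 0.0118
grip_force 24.9987
q [-2.2490e-01  6.6440e-01  1.7637e+00 -1.0000e-03  7.1060e-01  1.1908e+00]
```

>>> servo_tool --rows '[1, 0, -0.001, 0, 0, 1, 0, -0.001, 0, 0, 1, 0, -0.001, 0, 0, 1, 0, -0.001, 0, 0, 1, 0, -0.001, 0, 0]'

```text
time: 13.57
position: [0.544, -0.0062, 0.0398]
tool_rot: [0.997, 0.078, 0.001, 0.001]
ft_force: [0.5, -5.8, 5.3]
grip_width: 0.0115
grip_force: 25.0
```

>>> servo_tool --rows '[1, 0, -0.001, 0, 0, 1, 0, -0.001, 0, 0, 1, 0, -0.001, 0, 0, 1, 0, -0.001, 0, 0, 1, 0, -0.001, 0, 0]'

```text
time: 13.98
position: [0.5432, -0.0012, 0.0398]
tool_rot: [0.997, 0.078, 0.001, 0.001]
ft_force: [1.3, -5.5, 3.8]
grip_width: 0.0119
grip_force: 25.0
```

```bash
python3 st.py
```

```text
time 13.9833
position [ 0.5432 -0.0012  0.0398]
ft_force [ 1.3026 -5.5021  3.8129]
moment [-0.9108  0.0883 -0.0024]
grip_width 0.0119
grip_force 24.9983
q [-2.0750e-01  6.6310e-01  1.7680e+00 -1.2000e-03  7.0790e-01  1.2084e+00]
```

>>> servo_tool --rows '[1, 0, -0.0008, 0, 0, 1, 0, -0.0008, 0, 0, 1, 0, -0.0008, 0, 0, 1, 0, -0.0008, 0, 0, 1, 0, -0.0008, 0, 0]'

```text
time: 14.4
position: [0.5426, 0.0027, 0.0398]
tool_rot: [0.997, 0.078, 0.001, 0.001]
ft_force: [1.0, -4.3, 5.4]
grip_width: 0.0116
grip_force: 25.0
```

>>> servo_tool --rows '[1, 0, -0.0006, 0, 0, 1, 0, -0.0006, 0, 0, 1, 0, -0.0006, 0, 0, 1, 0, -0.0006, 0, 0, 1, 0, -0.0006, 0, 0]'

```text
time: 14.82
position: [0.5421, 0.0057, 0.0398]
tool_rot: [0.997, 0.078, 0.001, 0.001]
ft_force: [0.7, -5.9, 4.5]
grip_width: 0.0116
grip_force: 25.0
```

>>> servo_tool --rows '[1, 0, -0.0004, 0, 0, 1, 0, -0.0004, 0, 0, 1, 0, -0.0004, 0, 0, 1, 0, -0.0004, 0, 0, 1, 0, -0.0004, 0, 0]'

```text
time: 15.23
position: [0.5418, 0.0077, 0.0398]
tool_rot: [0.997, 0.078, 0.001, 0.001]
ft_force: [1.7, -5.9, 4.5]
grip_width: 0.0122
grip_force: 25.0
```

>>> servo_tool --rows '[1, 0, -0.0003, 0, 0, 1, 0, -0.0003, 0, 0, 1, 0, -0.0003, 0, 0, 1, 0, -0.0003, 0, 0, 1, 0, -0.0003, 0, 0]'

```text
time: 15.65
position: [0.5415, 0.0091, 0.0398]
tool_rot: [0.997, 0.078, 0.001, 0.001]
ft_force: [1.5, -4.7, 5.2]
grip_width: 0.012
grip_force: 25.0
```

>>> servo_tool --rows '[1, 0, -0.0003, 0, 0, 1, 0, -0.0003, 0, 0, 1, 0, -0.0003, 0, 0, 1, 0, -0.0003, 0, 0, 1, 0, -0.0003, 0, 0]'

```text
time: 16.07
position: [0.5413, 0.0106, 0.0398]
tool_rot: [0.997, 0.078, 0.001, 0.001]
ft_force: [1.3, -5.2, 5.5]
grip_width: 0.0116
grip_force: 25.0
```

>>> servo_tool --rows '[1, 0, -0.0003, 0, 0, 1, 0, -0.0003, 0, 0, 1, 0, -0.0003, 0, 0, 1, 0, -0.0003, 0, 0, 1, 0, -0.0003, 0, 0]'

```text
time: 16.48
position: [0.5411, 0.012, 0.0398]
tool_rot: [0.997, 0.078, 0.001, 0.001]
ft_force: [0.7, -7.3, 5.7]
grip_width: 0.012
grip_force: 25.0
```

>>> servo_tool --rows '[1, 0, -0.0002, 0, 0, 1, 0, -0.0002, 0, 0, 1, 0, -0.0002, 0, 0, 1, 0, -0.0002, 0, 0]'

```text
time: 16.82
position: [0.5411, 0.0122, 0.0398]
tool_rot: [0.997, 0.078, 0.001, 0.001]
ft_force: [0.6, -8.8, 4.9]
grip_width: 0.0118
grip_force: 25.0
```

Contact: the position has stopped while the force rises. I press a bit more, to about 8 N over friction.

>>> servo_tool --rows '[1, 0, -0.0003, 0, 0, 1, 0, -0.0003, 0, 0, 1, 0, -0.0002, 0, 0]'

```text
time: 17.07
position: [0.5411, 0.0124, 0.0398]
tool_rot: [0.997, 0.078, 0.001, 0.002]
ft_force: [0.4, -10.4, 4.5]
grip_width: 0.0119
grip_force: 25.0
```

>>> servo_tool --rows '[1, 0, -0.0003, 0, 0, 1, 0, -0.0003, 0, 0, 1, 0, -0.0003, 0, 0]'

```text
time: 17.32
position: [0.5411, 0.0126, 0.0399]
tool_rot: [0.997, 0.079, 0.001, 0.002]
ft_force: [-0.1, -12.9, 5.2]
grip_width: 0.0117
grip_force: 25.0
```

>>> servo_tool --rows '[1, 0, -0.0003, 0, 0, 1, 0, 0, 0, 0, 1, 0, 0, 0, 0, 1, 0, 0, 0, 0]'

```text
time: 17.65
position: [0.5411, 0.0126, 0.0399]
tool_rot: [0.997, 0.079, 0.001, 0.002]
ft_force: [0.4, -12.6, 5.3]
grip_width: 0.0117
grip_force: 25.0
```

>>> servo_tool --rows '[1, 0, 0.0005, 0, 0, 1, 0, 0.0005, 0, 0, 0.4, 0, 0, 0, 0, 0.2, 0, 0, 0, 0, 0, 0, 0, 0, 0]'

```text
time: 18.07
position: [0.5383, 0.0156, 0.0387]
tool_rot: [0.997, 0.077, -0.001, -0.001]
ft_force: [-0.3, -0.1, 0.0]
grip_width: 0.0247
grip_force: 0.0
```

>>> servo_tool --rows '[0, 0, 0, 0, 0, 0, 0, 0, 0, 0, 0, 0, 0, -0.02, 0, 0, 0, 0, -0.04, 0, 0, 0, 0, -0.04, 0]'

```text
time: 18.48
position: [0.5375, 0.0155, 0.1387]
tool_rot: [0.997, 0.078, -0.003, -0.001]
ft_force: [1.4, -0.0, 0.1]
grip_width: 0.0431
grip_force: 0.0
```

>>> servo_tool --rows '[0, 0, 0, -0.03, 0, 0, 0, 0, 0, 0, 0, 0, 0, 0, 0]'

```text
time: 18.73
position: [0.5406, 0.015, 0.1711]
tool_rot: [0.997, 0.078, 0.002, 0.0]
ft_force: [0.0, -0.9, -0.6]
grip_width: 0.0434
grip_force: 0.0
```

```bash
python3 st.py; python3 - <<'E'
from h import *
p=robot.camera("scene")
for n in("knob_grip","tab","guide_end","jar","label_gun"):
    for d in robot.place_of(p,n)[:3]: print(n,round(d["score"],2),np.round(d["at"],3))
im=p["pixels"][:,:,::-1];u,v=proj(p,[.555,-.04,.06])[0].astype(int);k=8
s=cv2.resize(im[v-40:v+32,u-45:u+52].astype(np.float32),None,fx=k,fy=k,interpolation=cv2.INTER_CUBIC)
cv2.imwrite("pics/z7.png",np.clip(255*(np.clip(s,0,160)/160)**.5,0,255).astype(np.uint8))
E
```

```text
time 18.7333
position [0.5406 0.015  0.1711]
ft_force [ 0.0383 -0.9103 -0.6328]
moment [-0.0975  0.1819 -0.0268]
grip_width 0.0434
grip_force 0.0
q [-1.7920e-01  4.5300e-01  1.6800e+00  4.0000e-04  1.0045e+00  1.2356e+00]
knob_grip 0.47 [ 0.557 -0.08   0.072]
tab 0.88 [ 0.177 -0.334  0.053]
tab 0.83 [0.821 0.243 0.038]
tab 0.73 [ 0.554 -0.082  0.043]
guide_end 0.93 [ 0.142 -0.352  0.006]
guide_end 0.86 [0.539 0.044 0.033]
guide_end 0.71 [0.5   0.201 0.002]
jar 0.92 [0.728 0.014 0.   ]
label_gun 0.95 [0.495 0.2   0.002]
```

View pics/z7.png

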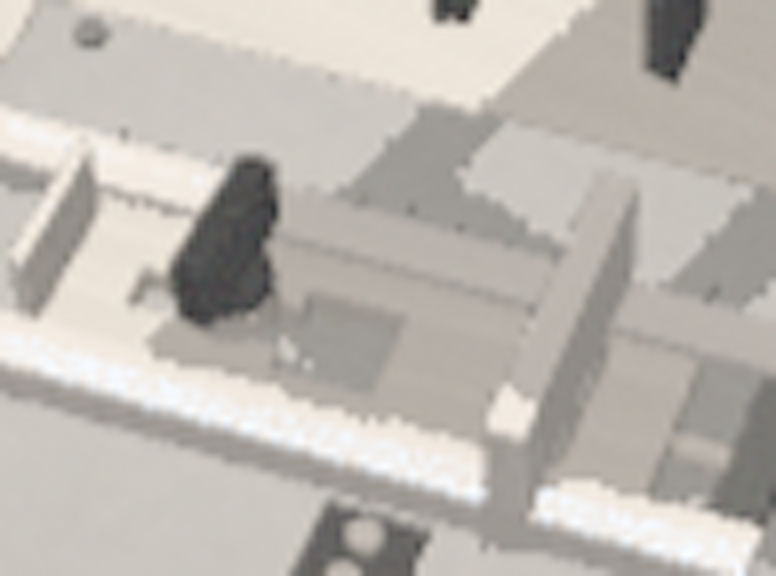

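The guide's end meets the screw tip at about (675,445), the pocket has cleared the knob, the gripper is free and the bystanders haven't moved. I hand in.

```bash
python3 -c "
from rig import robot
print(robot.hand_in())"
```

```text
the job is handed in; nothing more can be done
None
```

I turned the knob about 160° clockwise until it was slack and slid the guide about 30 mm onto the stop screw. I pressed it there with roughly 7 N (estimated; the total pull read about 13 N with friction), let go, and handed the job in at about 19 s; no verdict came back.

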